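# Shake a sample tin with a hand crank at a steady pace

### The job

Set the tall narrow sample tin upright in the round nest of the hand-cranked shaker and let go of it. Then take the crank handle and turn it clockwise, seen from above, for exactly two full turns without forcing it sideways: feel your way round in the first turn, then keep the second going at a steady pace of about one turn in five seconds, through the heavy part of the turn without stalling before it or racing after it. Leave the handle where it began, let go of it, and leave the other things on the desk alone.

Things in the scene. Friction and masses are not known exactly. Their poses are not given: they have to be found in the camera images.
- tin_mid (a point): Centre (half-way up) of the tall narrow grey sample tin: round, diameter 62 mm over its lid (the upper quarter; 60 mm below), 54 mm high, about 0.1 kg; stands upright on the desk, its z axis up. The other tin is wider and lower (70 x 48 mm).
- nest_floor (a point): Centre of the floor of the nest, a black plastic ring on the shaker's flat aluminium carriage: inner diameter 68 mm, outer 77 mm, rim 12 mm above the floor, floor 38 mm above the desk. The tin stands in it on the floor. Along its x axis the carriage slides to and fro over 20 mm, once a turn of the crank; otherwise it stays put.
- shaker: Shaker's grey bed plate, 135 mm (x) by 330 mm (y), fixed to the desk; origin at its middle at desk height. The nest's carriage is towards its -y end, the crank towards +y. The crank's gearbox (round, flange 116 mm across) is bolted on through slots: the upright crank axle stands near (0, +95 mm) of this frame, up to 12 mm off in x and in y, not measured.
- handle: The crank's handle: upright black cylinder, diameter 24 mm, 46 mm high, origin at its middle, 101 mm above the desk. It spins freely on its pin, so a gripper need not turn while it goes round. The pin stands 55 mm from the axle. Under it the steel crank arm and block reach 78 mm above the desk, the nut on the hub reaches 86 mm. It may begin on any side of the axle.
- crank (a joint): Crank angle, rad, 0 at the start, growing clockwise seen from above (two turns: 12.57); does not tell where the handle stands in the room. Light push 1 to 3 N; each turn has one heavy part: over the first half turn from the start the push needed rises to about 14 N, over the second half a spring drives the handle on about as hard. At each full turn it rests by itself.
- pace_pointer (a joint): Pace pointer, a needle under the crank on the gearbox's dial, rad: 0.7 s times the speed of the crank in rad/s, smoothed with a lag of 0.7 s; one turn in five seconds reads 0.88. A broad mark on the dial runs from 0.42 to 1.54 (the right pace).
- tin_tall: The same tall tin; origin at the centre of its underside.
- tin_low: Lower wider sample tin, 70 mm across, 48 mm high, origin at its underside; a bystander.
- cup: Small steel cup, 65 mm across, 48 mm high, origin at its underside; a bystander.
- tape: Roll of masking tape lying flat, about 90 mm across, 25 mm high, origin at its underside; a bystander.
- pin_block (a joint): Side-force telltale: the dark block, 20 x 22 mm, that carries the handle's pin, sprung in the slot of the crank arm; m, 0 in the middle, growing away from the axle. Moves 1 mm for every 8 N of side force (towards or away from the axle) on the handle; forcing starts at 2 mm, 16 N. Pushing the handle along its circle does not move it.

How it is judged:
By the outcome, as a careful person would: the job done as asked, in the order asked, and still so for the second after the job is handed in, with the robot touching nothing.
It also fails if it takes over 72 s, if anything falls off the work surface, if the arm or the gripper's body presses on something with over 40 N, if the wrist force passes 120 N, or if a joint passes its speed limit or range.

### The arm

A 7-joint arm with a two-finger parallel gripper is mounted at the origin on a cart in front of the work surface, level with it; the furniture and walls round the work are solid. World frame = base frame: x ahead of the robot, y to its left, z up, the work surface at z = 0. Lengths are in m, angles in rad, forces in N, time in s.
With the tool pointing down it reaches from about 0.4 to 0.85 m from the base axis. Payload 10.4 kg.
Tool frame: the origin (TCP) lies on the centre line of the jaws, within the pads' length; the fingertips stand 14 mm ahead of it and the grasp point (between the pads) lies 5 mm behind it (manip.tip_reach is the distance from the TCP to the fingertips, in m); z points along the fingers, y is the line along which they close (so a half turn about z gives the same grasp; the last joint's range is limited). The gripper opens to 85 mm and grips with 20 to 120 N. Pads are 22 mm wide; open, the fingers measure 114 mm over their backs; the gripper's body (76 mm by 85 mm) begins 54 mm behind the grasp point. The pads swing forward as they close: fully open they stand 13 mm farther back than shut.
Start: joints at [1.284, 0.332, -0.065, 1.46, 0.022, 1.35, -0.088], TCP at [0.163, -0.603, 0.207] pointing down, gripper open.
Joint ranges: [-2.6, 2.6], [-0.5, 2.12], [-1.47, 1.34], [0.16, 2.42], [-1.27, 4.41], [0.06, 2.06], [-2.6, 2.6]. Speed limits (rad/s): [2.22, 2.22, 2.79, 2.79, 3.14, 3.14, 3.14].

### API

Orientations are given as a unit quaternion [x, y, z, w].
In Python, from workcell import manip gives the robot as it stands.
- The arm moves only by the shell command python3 -m pendant 'ROWS' [FORCE]. ROWS is JSON, a list of rows, each a list of 7 numbers: the shift along the tool's x, y, z in units of 50 mm (1.0 is 50 mm), then the turn, a rotation vector about the tool's x, y, z in units of 8 degrees (1.0 is 8 degrees), then the opening, from -1 (shut) to 1 (fully open), so that 0 is half open. In form: [[dx, dy, dz, ax, ay, az, jaw], ...]. A call has exactly 10 rows; each row is the pose to reach, as a shift and turn from the pose commanded when the call began, along the tool's axes at that moment; what a row does not reach only later rows make up. A row lasts 1/8 s, in which the tool goes at most 62.5 mm and 10.7 degrees, less where a joint would pass 70% of its speed; a pose out of reach is approached as far as the arm can. A call with a gripper value outside its range is refused whole. The fingers move at their own pace and stop on an object; FORCE is the grip in N (left out, the last holds). Time passes only in rows, so rows that repeat a pose let the fingers close, or fill a call up. It gives the time, the measured TCP pose, the force, the opening and the grip force at its end, in the units of the state.
- manip.get_obs(): the state, without advancing time (a new reading comes with each control period).
- manip.camera(name): name is "scene" or "top" or "wrist"; returns (picture, depth): 384x512x3 uint8, red, green, blue; 384x512 float32, m along the optical axis (not along the pixel's ray), 0 where there is no reading.
- manip.get_calibration(name): a dict with "fx", "fy", "cx", "cy" (pixels), "xyz" and "orientation" of the camera in the world. Camera axes: x right, y up, looking along -z (the intrinsics and any distortion apply to the point x, -y, -z); pixel columns grow to the right and rows downward; lengths in m; the calibration is good to about 2 mm. A picture is of the moment at which its call begins: read the wrist's pose just before it. get_calibration takes no time and is no camera call; for the wrist camera it gives the pose at the moment of the call.
- manip.hand_in(): hands the job in; it is judged then, once.
Trained networks look in the newest picture that a camera, given by its name, has taken for a name from the list of things; names that differ only in an ending like _2 or _b are one class to them, and where a whole thing is asked for, a point or a joint stands for the part that bears it (a point fixed in the world has none). Each returns a list of dicts, best first, with "p" (0 to 1); they miss things now and then, are a little off and sometimes report something else, mostly with a low value. They report only what shows in the picture. A call takes as long as a camera call.
- manip.find_in(thing, camera): "box" ([left, top, right, bottom] in pixels, round what is visible of it).
- manip.trace(thing, camera): "pixels" (384x512 bool, what is visible of it) and "box" ([left, top, right, bottom] in pixels, round what is visible of it).
- manip.tip_of(thing, camera): "pixel" ([column, row] in pixels: a listed point, or the origin of a listed thing).
The state is a dict: "clock": time; "joint_pos": joint angles; "joint_velocities": joint speeds; "tau": joint torques, N m; "position": TCP position; "ee_rot": TCP orientation; "ft_force": force on the tool from outside, world axes, zero at the start; "torque": the same for the moment, N m; "grip_width": opening from 0.0 (shut) to 1.0 (fully open); "grasp_force": force on a finger pad.
Only numpy, scipy, OpenCV 4.12 (cv2) and the standard library are available. Lean on these libraries where they do the work, as an engineer would, in place of code of your own. Each camera call takes 0.05 s, during which the arm holds its last target. There are 200 camera calls.

## Working session

There is one attempt and no reset: what is moved stays moved. The work goes in short steps, Python scripts to look and compute and a shell command to move; the robot and the scene stay as the last step left them, time stands still between calls to the robot, and variables do not carry over. Pictures are saved under pics/ and viewed, at most 10 in all, crops included, and the job is handed in when it is done.

```bash
mkdir -p pics; cat > h.py <<'E'
import numpy as np, cv2
from scipy.spatial.transform import Rotation as R
from workcell import manip
def pt(cal,px,depth=None,z=None):
    u,v=px; d=np.array([(u-cal['cx'])/cal['fx'],-(v-cal['cy'])/cal['fy'],-1.])
    w=R.from_quat(cal['orientation']).apply(d); o=np.array(cal['xyz'])
    if z is not None: return o+w*(z-o[2])/w[2]
    return o+w*depth
E
python3 - <<'E'
from h import *
o=manip.get_obs(); print(o['clock'],o['position'],o['ee_rot'],o['ft_force'])
ims=[]
for c in ['top','scene']:
    im,d=manip.camera(c); cal=manip.get_calibration(c); print(c,cal); ims.append(im)
    np.save(c+'.npy',d)
    for t,z in [('tin_mid',.027),('nest_floor',.038),('shaker',0),('handle',.101),('tin_low',0),('cup',0),('tape',0)]:
        r=manip.tip_of(t,c)
        for q in r[:2]: print(t,round(q['p'],2),np.round(q['pixel']),pt(cal,q['pixel'],z=z).round(4))
    cv2.imwrite(f'pics/{c}0.png',cv2.resize(im[:,:,::-1],(768,576)))
E
```

```text
0.0 [ 0.16288057 -0.60298993  0.20593242] [ 9.91310002e-01  1.31544665e-01 -1.08295837e-04 -6.84408971e-04] [0.10208935 0.84611384 0.09765226]
top {'fx': 483.2150360660877, 'fy': 483.2150360660877, 'cx': 258.33850651920875, 'cy': 184.75816160989172, 'xyz': array([ 0.39645415, -0.00562768,  1.38501804]), 'orientation': array([ 0.06190359, -0.05152608, -0.69497357,  0.71451015])}
tin_mid 0.66 [399. 229.] [ 0.5017 -0.38    0.027 ]
nest_floor 0.85 [296. 214.] [ 0.5347 -0.0908  0.038 ]
nest_floor 0.65 [395. 231.] [ 0.4955 -0.3642  0.038 ]
shaker 0.96 [260. 209.] [0.5511 0.0127 0.    ]
handle 0.5 [251. 193.] [0.5801 0.0364 0.101 ]
tin_low 0.74 [298. 150.] [ 0.7269 -0.0951  0.    ]
cup 0.7 [229. 148.] [0.728  0.1084 0.    ]
tape 0.88 [142. 243.] [0.4423 0.3465 0.    ]
scene {'fx': 458.2085720281283, 'fy': 458.2085720281283, 'cx': 249.57652363443034, 'cy': 190.2149440211155, 'xyz': array([-0.50677209,  0.78467314,  0.90879648]), 'orientation': array([-0.2219829 ,  0.4384181 ,  0.76765414, -0.41136393])}
tin_mid 0.71 [351. 188.] [ 0.4959 -0.3834  0.027 ]
nest_floor 0.69 [283. 200.] [ 0.5552 -0.103   0.038 ]
nest_floor 0.21 [185. 265.] [0.43   0.3519 0.038 ]
shaker 0.56 [262. 215.] [ 0.5643 -0.0188 -0.    ]
handle 0.5 [188. 266.] [0.3537 0.3784 0.101 ]
handle 0.49 [247. 194.] [0.5721 0.0397 0.101 ]
tin_low 0.84 [252. 186.] [ 0.7504 -0.1044  0.    ]
cup 0.59 [209. 206.] [0.716  0.1062 0.    ]
cup 0.52 [184. 265.] [0.4737 0.3332 0.    ]
tape 0.94 [185. 264.] [0.473  0.3305 0.    ]
```

View pics/top0.png

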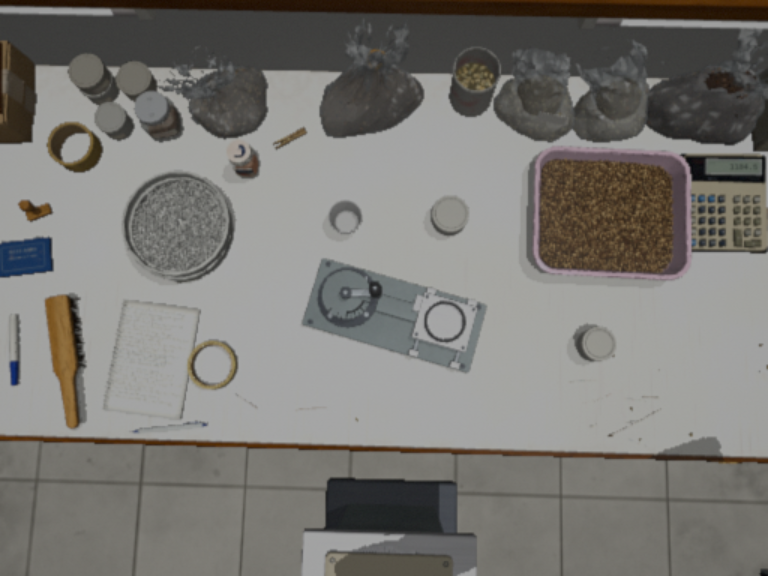

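View pics/scene0.png

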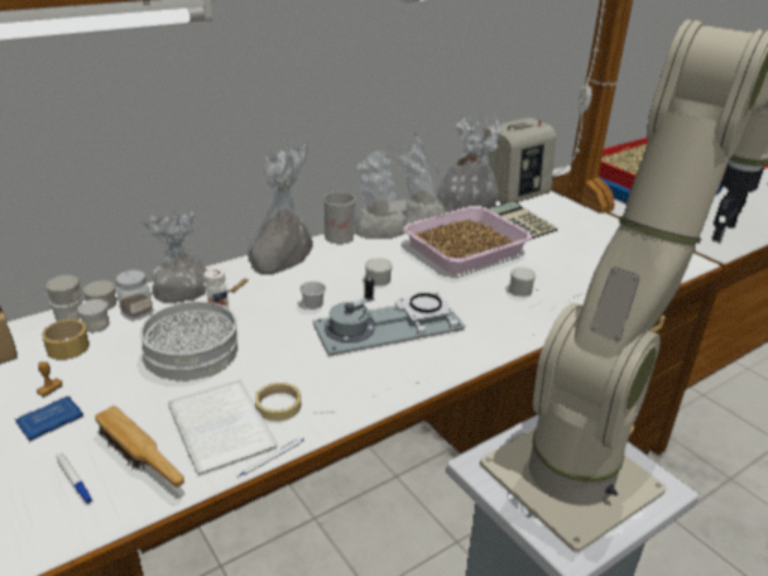

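```bash
python3 -m pendant '[[1.1,-0.36,0,0,0,0,1],[2.2,-0.72,0,0,0,0,1],[3.3,-1.08,0,0,0,0,1],[4.4,-1.44,0,0,0,0,1],[5.5,-1.8,0,0,0,0,1],[6.5,-2.1,0,0,0,0,1],[7,-2.3,0,0,0,0,1],[7,-2.3,0,0,0,0,1],[7,-2.3,0,0,0,0,1],[7,-2.3,0,0,0,0,1]]' 30
python3 - <<'E'
from h import *
o=manip.get_obs(); print(o['clock'],o['position'],o['ee_rot'],o['ft_force'])
c='wrist'; cal=manip.get_calibration(c); im,d=manip.camera(c); print(cal['xyz'])
for t,z in [('tin_mid',.027),('tin_tall',0)]:
    for q in manip.tip_of(t,c)[:2]: print(t,round(q['p'],2),np.round(q['pixel']),pt(cal,q['pixel'],z=z).round(4))
for q in manip.trace('tin_tall',c)[:1]:
    m=q['pixels']&(d>0); v,u=np.nonzero(m); P=np.array([pt(cal,(a,b),d[b,a]) for a,b in zip(u,v)])
    top=P[P[:,2]>P[:,2].max()-.006]; print(q['p'],len(top),np.percentile(P[:,2],[5,50,98]),cv2.minEnclosingCircle(top[:,:2].astype(np.float32)),top.mean(0))
cv2.imwrite('pics/w1.png',im[:,:,::-1])
E
```

```text
clock: 2.05
position: [0.4698, -0.4023, 0.2068]
ee_rot: [0.991, 0.13, -0.0, 0.0]
ft_force: [0.1, -0.5, 0.4]
grip_width: 0.998
grasp_force: 0.0
2.05 [ 0.46977731 -0.40230581  0.20678982] [ 9.91452670e-01  1.30466475e-01 -1.72723585e-04  2.70020115e-04] [ 0.11153211 -0.47077206  0.37249089]
[ 0.54253821 -0.38230446  0.37426893]
tin_mid 0.79 [243. 136.] [ 0.5046 -0.3718  0.027 ]
0.61 2341 [0.05223103 0.05366678 0.05524751] ((0.5037145614624023, -0.3743918538093567), 0.03123798593878746) [ 0.50448649 -0.37419567  0.05365185]
```

```bash
python3 -m pendant '[[0.4,-0.19,0.6,0,0,0,1],[0.81,-0.37,1.5,0,0,0,1],[0.81,-0.37,2.4,0,0,0,1],[0.81,-0.37,3.1,0,0,0,1],[0.81,-0.37,3.53,0,0,0,1],[0.81,-0.37,3.53,0,0,0,1],[0.81,-0.37,3.53,0,0,0,0.3],[0.81,-0.37,3.53,0,0,0,0.3],[0.81,-0.37,3.53,0,0,0,0.3],[0.81,-0.37,3.53,0,0,0,0.3]]' 30
python3 -m pendant '[[0,0,0,0,0,0,0.2],[0,0,0,0,0,0,0.2],[0,0,0,0,0,0,0.2],[0,0,-0.3,0,0,0,0.2],[0,0,-1,0,0,0,0.2],[0,0,-2,0,0,0,0.2],[0,0,-3,0,0,0,0.2],[0,0,-3.2,0,0,0,0.2],[0,0,-3.2,0,0,0,0.2],[0,0,-3.2,0,0,0,0.2]]' 30
python3 -c "
from h import *
o=manip.get_obs();print(o['position'],o['ee_rot'])"
```

```text
clock: 3.5
position: [0.5053, -0.3728, 0.0307]
ee_rot: [0.991, 0.131, 0.0, 0.0]
ft_force: [-1.1, -0.4, -0.6]
grip_width: 0.652
grasp_force: 0.0
clock: 4.75
position: [0.5045, -0.3723, 0.1888]
ee_rot: [0.991, 0.132, -0.001, -0.001]
ft_force: [-0.2, -0.7, -0.7]
grip_width: 0.595
grasp_force: 0.0
[ 0.50450698 -0.37232777  0.18882309] [ 9.91311469e-01  1.31531037e-01 -8.23460853e-04 -6.92709871e-04]
```

```bash
python3 - <<'E'
from h import *
im,d=manip.camera('wrist'); im2,_=manip.camera('scene')
cal=manip.get_calibration('wrist')
for q in manip.tip_of('tin_mid','wrist')[:2]: print(q['p'],q['pixel'],pt(cal,q['pixel'],z=.027))
cv2.imwrite('pics/w2.png',np.hstack([im,cv2.resize(im2[150:250,300:400],(288,384))])[:,:,::-1])
E
```

```text
(no output)
```

View pics/w2.png

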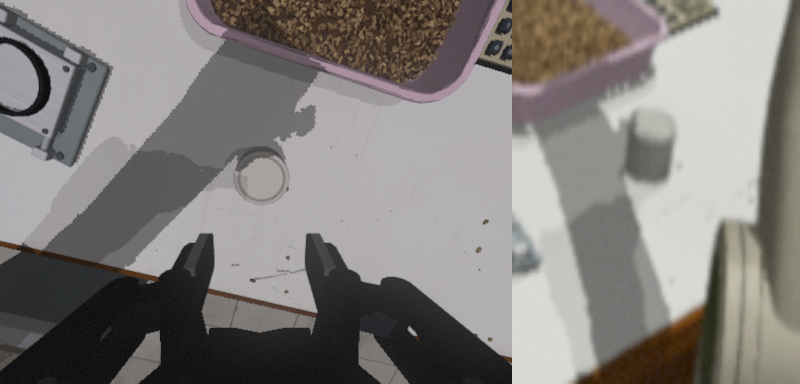

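The wrist picture shows the tin still standing on the desk at pixel (262,177), between but below the fingers (213 and 306): it was not gripped. I'll relocate it.

```bash
cat >> h.py <<'E'
def circ(c,thing,zt,k=0):
    cal=manip.get_calibration(c); im,d=manip.camera(c); out=None
    for q in manip.trace(thing,c)[:1]:
        m=q['pixels']&(d>0); v,u=np.nonzero(m); P=np.array([pt(cal,(a,b),d[b,a]) for a,b in zip(u,v)])
        t=P[abs(P[:,2]-zt)<.006]; print(c,thing,round(q['p'],2),len(P),len(t),q['box'],np.percentile(P[:,2],[5,50,98]).round(4))
        if len(t)>5: print(cv2.minEnclosingCircle(t[:,:2].astype(np.float32)),t.mean(0).round(4))
    return im,d,cal
E
python3 - <<'E'
from h import *
im,d,cal=circ('wrist','tin_tall',.054)
for u,v in [(262,177),(262,165),(262,150),(262,195),(262,210)]: print(pt(cal,(u,v),d[v,u]).round(4))
circ('top','tin_tall',.054)
print(manip.get_obs()['position'],manip.get_obs()['clock'], manip.tip_reach)
print(R.from_quat(cal['orientation']).as_matrix().round(3),cal['xyz'],cal['fx'])
E
```

```text
wrist tin_tall 0.87 2486 2338 [236.2, 149.2, 286.1, 207.1] [0.0426 0.0536 0.0553]
((0.5038617253303528, -0.37420737743377686), 0.031259626150131226) [ 0.5049 -0.3741  0.0537]
[ 0.5062 -0.3746  0.0539]
[ 0.5194 -0.371   0.0536]
[ 0.5339 -0.3671  0.0429]
[ 0.4858 -0.3802  0.0541]
[ 4.487e-01 -3.908e-01  4.000e-04]
top tin_tall 0.59 374 275 [384.6, 220.2, 406.8, 238.9] [0.0103 0.0512 0.0583]
((0.5012050271034241, -0.3719566762447357), 0.03124820999801159) [ 0.498  -0.3657  0.0524]
[ 0.5050688  -0.37256963  0.18980793] 5.1 0.014
[[ 0.261  0.922  0.286]
 [-0.965  0.25   0.076]
 [-0.001 -0.296  0.955]] [ 0.57764687 -0.35247524  0.35634255] 276.7901727275422
```

```bash
python3 -m pendant '[[0,0,0,0,0,0,1],[0,0,0.9,0,0,0,1],[0,0,1.8,0,0,0,1],[0,0,2.7,0,0,0,1],[0,0,3.2,0,0,0,1],[0,0,3.2,0,0,0,1],[0,0,3.2,0,0,0,-0.2],[0,0,3.2,0,0,0,-0.2],[0,0,3.2,0,0,0,-0.2],[0,0,3.2,0,0,0,-0.2]]' 30
python3 -m pendant '[[0,0,0,0,0,0,-0.2],[0,0,0,0,0,0,-0.2],[0,0,-0.1,0,0,0,-0.2],[0,0,-0.4,0,0,0,-0.2],[0,0,-1,0,0,0,-0.2],[0,0,-1.7,0,0,0,-0.2],[0,0,-2,0,0,0,-0.2],[0,0,-2,0,0,0,-0.2],[0,0,-2,0,0,0,-0.2],[0,0,-2,0,0,0,-0.2]]' 30
python3 - <<'E'
from h import *
print(manip.get_obs()['position'])
im,d,cal=circ('wrist','nest_floor',.05)
r=manip.tip_of('nest_floor','wrist')
for q in r[:2]: print(q['p'],pt(cal,q['pixel'],z=.038))
cv2.imwrite('pics/w3.png',im[:,:,::-1])
im,d,cal=circ('top','nest_floor',.05)
im,d,cal=circ('top','handle',.124)
r=manip.trace('shaker','top'); ms=r[0]['pixels'].astype(np.uint8); c,_=cv2.findContours(ms,0,2); b=cv2.minAreaRect(max(c,key=cv2.contourArea)); bp=cv2.boxPoints(b); print(np.array([pt(cal,p,z=.01) for p in bp]).round(4))
cv2.imwrite('pics/t3.png',cv2.resize(im[150:270,180:340],(800,600),interpolation=cv2.INTER_CUBIC)[:,:,::-1])
E
```

```text
clock: 6.35
position: [0.5054, -0.3728, 0.0307]
ee_rot: [0.991, 0.132, 0.0, 0.0]
ft_force: [0.0, -0.1, -0.6]
grip_width: 0.403
grasp_force: 0.0
clock: 7.6
position: [0.5046, -0.3723, 0.1288]
ee_rot: [0.991, 0.132, -0.001, -0.001]
ft_force: [-0.2, -0.1, 0.6]
grip_width: 0.399
grasp_force: 0.0
[ 0.50456374 -0.37229082  0.12883144]
wrist nest_floor 0.83 2280 0 [1.3, 38.3, 37.2, 142.6] [0.0339 0.0381 0.0401]
top nest_floor 0.68 1187 148 [277.3, 194.2, 317.5, 233.8] [0.0323 0.0376 0.0509]
((0.5370579957962036, -0.07961148768663406), 0.04930286481976509) [ 0.5333 -0.0898  0.0487]
top handle 0.54 63 55 [246.4, 186.4, 252.7, 198.6] [0.1109 0.1216 0.1265]
((0.5809547305107117, 0.03774623945355415), 0.010983502492308617) [0.5807 0.0381 0.1223]
[[ 0.5239  0.1795  0.01  ]
 [ 0.6592  0.1469  0.01  ]
 [ 0.5736 -0.1755  0.01  ]
 [ 0.4414 -0.1387  0.01  ]]
```

View pics/w3.png

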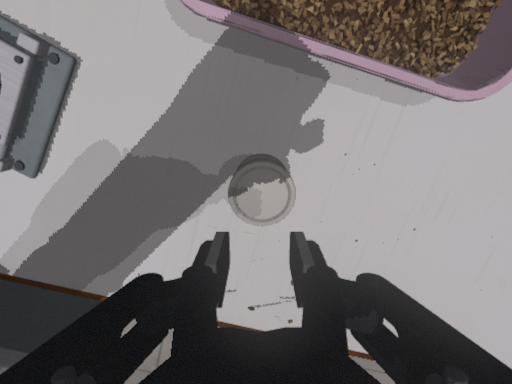

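The tin still stands at (262,190), untouched, although the jaws closed to 34 mm at the right place; I'll descend open and look at the fingers against the tin.

```bash
python3 - <<'E'
from h import *
im,d=manip.camera('wrist'); cal=manip.get_calibration('wrist')
for p in [(226,237),(226,245),(222,255),(294,237),(294,245),(298,255)]: print(p,pt(cal,p,d[p[1],p[0]]).round(4))
E
python3 -m pendant '[[0,0,0,0,0,0,1],[0,0,0,0,0,0,1],[0,0,0.6,0,0,0,1],[0,0,1.2,0,0,0,1],[0,0,1.7,0,0,0,1],[0,0,2,0,0,0,1],[0,0,2,0,0,0,1],[0,0,2,0,0,0,1],[0,0,2,0,0,0,1],[0,0,2,0,0,0,1]]' 30
python3 - <<'E'
from h import *
im,d=manip.camera('wrist'); cal=manip.get_calibration('wrist'); im2,_=manip.camera('scene'); im3,_=manip.camera('top')
print(manip.get_obs()['position'])
a=np.hstack([im[100:340,80:440],cv2.resize(im2[140:240,290:400],(264,240))]); cv2.imwrite('pics/w4.png',a[:,:,::-1])
E
```

```text
(226, 237) [ 0.5112 -0.3527  0.1665]
(226, 245) [ 0.509  -0.3537  0.1707]
(222, 255) [ 0.5114 -0.353   0.1852]
(294, 237) [ 0.5203 -0.387   0.1663]
(294, 245) [ 0.5196 -0.3863  0.174 ]
(298, 255) [ 0.52   -0.3868  0.1843]
clock: 9.3
position: [0.5055, -0.3729, 0.031]
ee_rot: [0.991, 0.132, 0.0, 0.0]
ft_force: [-0.3, -0.0, 0.4]
grip_width: 1.001
grasp_force: 0.0
[ 0.50527973 -0.37277197  0.03048652]
```

View pics/w4.png

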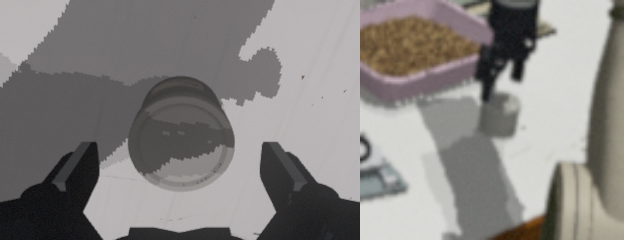

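The picture shows the fingertips (crop 92,143 and 268,143) hovering above the tin's lid, and depth puts the tips about 38 mm above where the reported TCP says they are ahead. So real tips are ~50 mm higher than stated; I'll go lower in stages and check.

```bash
cat >> h.py <<'E'
def tips():
    o=manip.get_obs(); cal=manip.get_calibration('wrist'); im,d=manip.camera('wrist')
    M=R.from_quat(o['ee_rot']); v,u=np.nonzero((d>0)&(d<.3)); P=np.array([pt(cal,(a,b),d[b,a]) for a,b in zip(u,v)])
    q=M.inv().apply(P-o['position']); 
    for s in (1,-1):
        k=(q[:,1]*s>.004)&(abs(q[:,1])<.06)&(abs(q[:,0])<.02)&(q[:,2]<.03)&(q[:,2]>-.08)
        if k.sum()>20: print('side',s,k.sum(),'front z tool 99%',np.percentile(q[k,2],[90,99]).round(4),'inner y',np.percentile(abs(q[k,1]),2).round(4),'x',np.percentile(q[k,0],[5,95]).round(4))
    print(o['position'].round(4),d[d>0].min())
E
python3 - <<'E'
from h import *
tips()
o=manip.get_obs(); print(o['joint_pos'])
E
python3 -m pendant '[[0,0,0.2,0,0,0,1],[0,0,0.4,0,0,0,1],[0,0,0.5,0,0,0,1],[0,0,0.5,0,0,0,1],[0,0,0.5,0,0,0,1],[0,0,0.5,0,0,0,1],[0,0,0.5,0,0,0,1],[0,0,0.5,0,0,0,1],[0,0,0.5,0,0,0,1],[0,0,0.5,0,0,0,1]]' 30
python3 - <<'E'
from h import *
tips()
im,d,cal=circ('wrist','tin_tall',.054)
E
```

```text
side 1 5439 front z tool 99% [-0.0222  0.0299] inner y 0.0049 x [-0.0155  0.0168]
side -1 5282 front z tool 99% [-0.0221  0.0299] inner y 0.0051 x [-0.0153  0.0169]
[ 0.5053 -0.3728  0.0305] 0.057105858
[ 0.77092357  0.50153848 -0.26776867  1.62577526  0.148652    1.0340573
 -0.84858415]
clock: 10.75
position: [0.5052, -0.3727, 0.0053]
ee_rot: [0.991, 0.132, 0.0, 0.0]
ft_force: [-0.3, -0.5, -1.1]
grip_width: 0.998
grasp_force: 0.0
side 1 8253 front z tool 99% [0.0055 0.0064] inner y 0.0052 x [-0.0159  0.0178]
side -1 8190 front z tool 99% [0.0056 0.0064] inner y 0.0051 x [-0.0158  0.0179]
[ 0.5052 -0.3727  0.0053] 0.056931518
wrist tin_tall 0.65 13209 11278 [200.5, 185.3, 327.7, 321.2] [0.0192 0.0535 0.0549]
((0.5042335391044617, -0.37416091561317444), 0.03151557967066765) [ 0.5065 -0.3734  0.0535]
```

```bash
python3 -m pendant '[[0,0,0.2,0,0,0,1],[0,0,0.4,0,0,0,1],[0,0,0.5,0,0,0,1],[0,0,0.5,0,0,0,1],[0,0,0.5,0,0,0,-0.2],[0,0,0.5,0,0,0,-0.2],[0,0,0.5,0,0,0,-0.2],[0,0,0.5,0,0,0,-0.2],[0,0,0.5,0,0,0,-0.2],[0,0,0.5,0,0,0,-0.2]]' 30
python3 - <<'E'
from h import *
im,d=manip.camera('wrist'); cal=manip.get_calibration('wrist')
o=manip.get_obs(); print(o['grip_width'],o['grasp_force'],o['ft_force'])
cv2.imwrite('pics/w5.png',im[:,:,::-1])
for v in range(190,300,8): print(v,[pt(cal,(u,v),d[v,u]).round(3).tolist() for u in (188,200,330)])
E
```

```text
clock: 12.15
position: [0.5056, -0.3729, -0.0191]
ee_rot: [0.991, 0.131, 0.0, 0.0]
ft_force: [-0.9, -0.2, 5.3]
grip_width: 0.705
grasp_force: 32.5
0.7058627971500302 32.504074708672306 [-0.36163488  0.08423289  5.84830748]
190 [[0.525, -0.326, -0.001], [0.528, -0.332, 0.001], [0.546, -0.403, -0.0]]
198 [[0.521, -0.327, -0.0], [0.523, -0.333, -0.0], [0.578, -0.353, 0.148]]
206 [[0.516, -0.328, 0.0], [0.518, -0.334, 0.0], [0.537, -0.406, 0.0]]
214 [[0.512, -0.329, 0.001], [0.514, -0.335, 0.001], [0.533, -0.407, 0.001]]
222 [[0.506, -0.33, -0.0], [0.508, -0.336, -0.0], [0.528, -0.409, 0.0]]
230 [[0.502, -0.331, 0.0], [0.503, -0.337, -0.001], [0.523, -0.411, 0.0]]
238 [[0.497, -0.332, 0.001], [0.508, -0.34, 0.018], [0.525, -0.405, 0.018]]
246 [[0.507, -0.336, 0.027], [0.506, -0.341, 0.023], [0.525, -0.403, 0.027]]
254 [[0.508, -0.338, 0.035], [0.516, -0.344, 0.046], [0.524, -0.401, 0.034]]
262 [[0.508, -0.34, 0.042], [0.517, -0.346, 0.054], [0.524, -0.399, 0.042]]
270 [[0.507, -0.341, 0.046], [0.514, -0.346, 0.055], [0.522, -0.399, 0.045]]
278 [[0.508, -0.342, 0.053], [0.51, -0.347, 0.054], [0.524, -0.397, 0.054]]
286 [[0.505, -0.343, 0.054], [0.505, -0.348, 0.052], [0.52, -0.398, 0.054]]
294 [[0.502, -0.344, 0.054], [0.503, -0.349, 0.054], [0.516, -0.399, 0.054]]
```

View pics/w5.png

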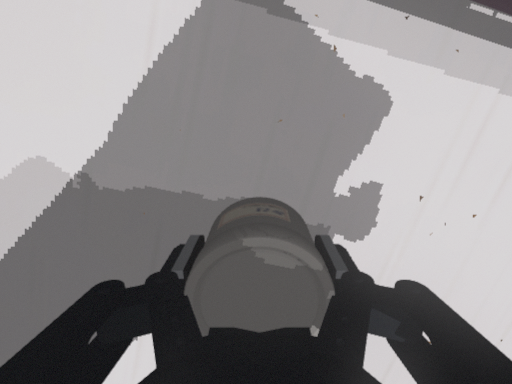

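The picture shows the tin between both fingers (187–345, rows 240–290), tips at z≈18 mm, grip 32 N. Now lift and move to beside the nest for a near look.

```bash
python3 -m pendant '[[0,0,-0.2,0,0,0,-0.2],[0,0,-0.8,0,0,0,-0.2],[0,-0.4,-1.5,0,0,0,-0.2],[0,-1.2,-2.2,0,0,0,-0.2],[0.1,-2.2,-2.6,0,0,0,-0.2],[0.15,-3.3,-2.6,0,0,0,-0.2],[0.2,-4.3,-2.6,0,0,0,-0.2],[0.25,-5,-2.6,0,0,0,-0.2],[0.25,-5.3,-2.6,0,0,0,-0.2],[0.25,-5.3,-2.6,0,0,0,-0.2]]'
python3 - <<'E'
from h import *
o=manip.get_obs(); print(o['position'],o['ee_rot'],o['grip_width'],o['grasp_force'],o['ft_force'])
im,d,cal=circ('wrist','nest_floor',.05)
for q in manip.tip_of('nest_floor','wrist')[:2]: print(q['p'],q['pixel'],pt(cal,q['pixel'],z=.038))
np.save('wd.npy',d); np.save('wi.npy',im); np.save('cal.npy',cal,allow_pickle=True)
for t in ['handle','pin_block']:
  for q in manip.tip_of(t,'wrist')[:2]: print(t,q['p'],q['pixel'],pt(cal,q['pixel'],z=.101))
cv2.imwrite('pics/w6.png',im[:,:,::-1])
E
```

```text
clock: 13.45
position: [0.4482, -0.1136, 0.1105]
ee_rot: [0.991, 0.132, 0.0, 0.0]
ft_force: [-1.2, -0.3, -0.8]
grip_width: 0.707
grasp_force: 32.8
[ 0.44816206 -0.11359742  0.11050598] [9.91252666e-01 1.31977379e-01 1.40739786e-04 3.21777330e-04] 0.7067596034732541 32.84384214890224 [-1.23941076 -0.34774681 -0.84077714]
wrist nest_floor 0.73 15328 2009 [185.8, 1.0, 347.7, 161.9] [0.0372 0.0386 0.0509]
((0.5372028946876526, -0.0921899750828743), 0.038361601531505585) [ 0.5407 -0.0916  0.0498]
0.74 [263.5, 85.2] [ 0.53867367 -0.09229745  0.038     ]Traceback (most recent call last):
  File "<stdin>", line 7, in <module>
ValueError: it knows: cup, handle, nest_floor, shaker, tape, tin_low, tin_mid, tin_tall
```

```bash
python3 - <<'E'
from h import *
cal=np.load('cal.npy',allow_pickle=True).item(); d=np.load('wd.npy'); o=manip.get_obs(); print(o['clock'])
v,u=np.nonzero(d>0); P=np.array([pt(cal,(a,b),d[b,a]) for a,b in zip(u,v)])
q=R.from_quat(o['ee_rot']).inv().apply(P-o['position'])
k=(abs(q[:,0])<.045)&(abs(q[:,1])<.0305)&(q[:,2]>-.09)&(q[:,2]<.02)
print(np.histogram(q[k,2],bins=22))
# tin lid: front edge (max x) at the lid top plane
h,e=np.histogram(q[k,2],bins=110); z0=e[h.argmax()]+.0005
t=k&(abs(q[:,2]-z0)<.003); Q=q[t]; print('top plane z',z0,t.sum())
# rim: max x per y-bin, fit circle r=31
ys=np.arange(-.024,.025,.003); X=[];Y=[]
for y in ys:
    b=Q[abs(Q[:,1]-y)<.0015]
    if len(b)>3: X.append(np.percentile(b[:,0],99)-np.sqrt(.031**2-y*y)); Y.append(y)
print(np.round(X,4), np.polyfit(Y,X,1))
n=R.from_quat(o['ee_rot']).inv().apply(np.array([.5372,-.0922,.038])-o['position']); print('nest in tool',n.round(4),n/.05)
E
```

```text
13.65
(array([  37,   95,   64,   34, 2247, 9597,  480,  406,  357,   83,  227,
        275,  325,  257,  240,  220,  216,  198,  120,  161,  141,  101]), array([-0.08908473, -0.08598939, -0.08289405, -0.07979872, -0.07670338,
       -0.07360804, -0.07051271, -0.06741737, -0.06432203, -0.0612267 ,
       -0.05813136, -0.05503602, -0.05194069, -0.04884535, -0.04575001,
       -0.04265468, -0.03955934, -0.036464  , -0.03336867, -0.03027333,
       -0.02717799, -0.02408266, -0.02098732]))
top plane z -0.0731080433440093 11908
[ 0.0013  0.0009  0.0004  0.0001 -0.0002 -0.0005 -0.0008 -0.0011 -0.0011
 -0.0013 -0.0014 -0.0015 -0.0014 -0.0017 -0.0017 -0.002  -0.0022] [-0.06431337 -0.00083656]
nest in tool [0.0918 0.0011 0.0722] [1.83584102 0.02113638 1.44309253]
```

```bash
python3 -m pendant '[[0.5,0.02,0,0,0,0,-0.2],[1.1,0.04,0,0,0,0,-0.2],[1.6,0.05,0.2,0,0,0,-0.2],[1.86,0.06,0.6,0,0,0,-0.2],[1.86,0.06,1.1,0,0,0,-0.2],[1.86,0.06,1.35,0,0,0,-0.2],[1.86,0.06,1.55,0,0,0,-0.2],[1.86,0.06,1.7,0,0,0,-0.2],[1.86,0.06,1.8,0,0,0,-0.2],[1.86,0.06,1.8,0,0,0,-0.2]]'
python3 - <<'E'
from h import *
o=manip.get_obs(); print(o['position'],o['grip_width'],o['grasp_force'],o['ft_force'])
im,d=manip.camera('wrist'); a=cv2.resize(im[140:384,110:410],None,fx=1.3,fy=1.3)
im2,_=manip.camera('scene'); b=cv2.resize(im2[160:250,230:330],(352,317)); 
cv2.imwrite('pics/w7.png',np.hstack([a,b])[:,:,::-1])
E
```

```text
clock: 14.9
position: [0.539, -0.0923, 0.0205]
ee_rot: [0.991, 0.132, 0.0, 0.0]
ft_force: [-0.4, 0.7, -1.9]
grip_width: 0.708
grasp_force: 32.8
[ 0.53900253 -0.09234371  0.02054122] 0.7075785912813911 32.84631090312473 [-0.36641442  0.73439001 -1.90346567]
```

View pics/w7.png

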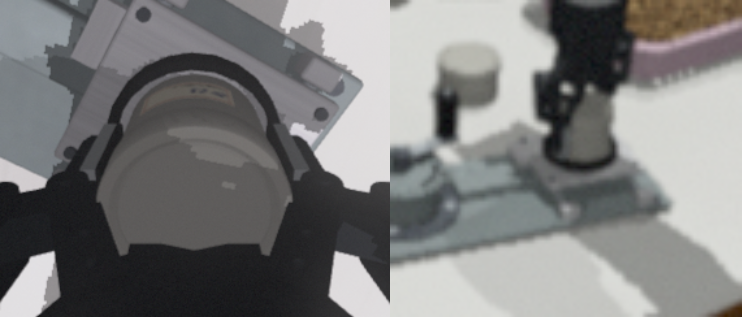

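The tin's base is inside the ring (ring visible all round the front, crop 110–285, rows 55–150). Release, lift, and move to view the crank.

```bash
python3 -m pendant '[[0,0,0.02,0,0,0,0.3],[0,0,0.02,0,0,0,1],[0,0,0.02,0,0,0,1],[0,0,-0.5,0,0,0,1],[0,0,-1.2,0,0,0,1],[0,-0.4,-2,0,0,0,1],[0,-1.4,-2.6,0,0,0,0.2],[0,-2.4,-2.6,0,0,0,0],[0,-3.03,-2.6,0,0,0,0],[0,-3.03,-2.6,0,0,0,0]]'
python3 - <<'E'
from h import *
o=manip.get_obs(); print(o['position'],o['ee_rot'],o['grip_width'],o['ft_force'])
im,d,cal=circ('wrist','handle',.124)
np.save('wd.npy',d); np.save('cal.npy',cal,allow_pickle=True)
cv2.imwrite('pics/w8.png',im[:,:,::-1])
im,d,cal=circ('top','tin_tall',.092)
E
```

```text
clock: 16.25
position: [0.4987, 0.0566, 0.1505]
ee_rot: [0.991, 0.134, 0.0, -0.0]
ft_force: [0.6, -2.2, -0.5]
grip_width: 0.503
grasp_force: 0.0
[0.49869299 0.05664001 0.15052788] [ 9.91018351e-01  1.33725459e-01  3.54964737e-04 -5.99308087e-05] 0.5027280877118736 [ 0.6084322  -2.15167834 -0.53433682]
wrist handle 0.63 1185 961 [293.5, 87.5, 339.8, 120.7] [0.0881 0.1234 0.126 ]
((0.5851494669914246, 0.0373782217502594), 0.011911015026271343) [0.585  0.0381 0.1235]
top tin_tall 0.55 457 400 [286.6, 199.0, 308.0, 224.9] [0.0495 0.0901 0.0959]
((0.534138023853302, -0.09116136282682419), 0.031233618035912514) [ 0.5337 -0.0912  0.0906]
```

View pics/w8.png

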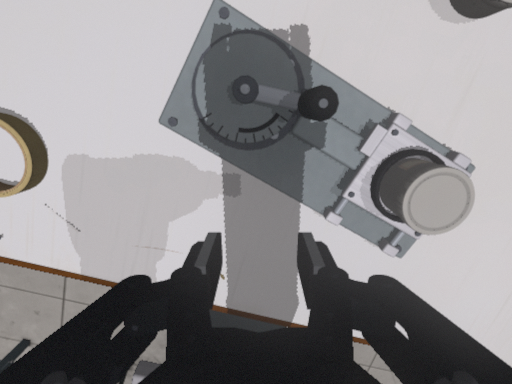

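The tin stands in the nest (lid at 437,200, base in the ring); the crank's nut is at (244,89), handle at (319,103), arm between. Fitting the axle.

```bash
python3 - <<'E'
from h import *
cal=np.load('cal.npy',allow_pickle=True).item(); d=np.load('wd.npy'); o=manip.get_obs(); print(o['clock'])
v,u=np.nonzero(d>0); P=np.array([pt(cal,(a,b),d[b,a]) for a,b in zip(u,v)])
a0=pt(cal,(244,89),z=.086); h=np.array([.5851,.0374]); print('nut px',a0.round(4),np.linalg.norm(a0[:2]-h))
k=(np.hypot(*(P[:,:2]-a0[:2]).T)<.025)
print(np.histogram(P[k,2],bins=np.arange(.0,.1,.005)))
for z in (.086,.083):
    t=P[k&(abs(P[:,2]-z)<.003)]; print(z,len(t),cv2.minEnclosingCircle(t[:,:2].astype(np.float32)),t.mean(0)) if len(t)>5 else 0
k=(np.hypot(*(P[:,:2]-a0[:2]).T)<.075)&(P[:,2]>.012)&(P[:,2]<.075)
print(np.histogram(P[k,2],bins=np.arange(.0,.08,.005)))
M=R.from_quat(o['ee_rot'])
for n,p in [('handle',[*h,.101]),('nut',a0)]: print(n,(M.inv().apply(np.array(p)-o['position'])/.05).round(3))
E
```

```text
16.45
nut px [0.5818 0.0923 0.086 ] 0.05504363704085913
(array([   0,    0,    0,    0,    0,    0,    0,    0,    0,    0,    0,
       1767,   27,    0,   19,  480,  317,   81,    0]), array([0.   , 0.005, 0.01 , 0.015, 0.02 , 0.025, 0.03 , 0.035, 0.04 ,
       0.045, 0.05 , 0.055, 0.06 , 0.065, 0.07 , 0.075, 0.08 , 0.085,
       0.09 , 0.095]))
0.086 87 ((0.5818946361541748, 0.09202679991722107), 0.003983405884355307) [0.58183112 0.09190738 0.08622421]
0.083 343 ((0.5818358659744263, 0.09204728156328201), 0.010552573949098587) [0.58180629 0.09172152 0.08115358]
(array([   0,    0, 3772, 2605,   85,  354,    3,    0,    0,    0,    2,
       7439,  139,    0,   50]), array([0.   , 0.005, 0.01 , 0.015, 0.02 , 0.025, 0.03 , 0.035, 0.04 ,
       0.045, 0.05 , 0.055, 0.06 , 0.065, 0.07 , 0.075]))
handle [1.575 0.74  0.981]
nut [ 1.796 -0.339  1.28 ]
```

```bash
python3 -m pendant '[[0.6,0.3,0,0,0,0,0],[1.2,0.6,0,0,0,0,0],[1.575,0.74,0.2,0,0,0,0],[1.575,0.74,0.6,0,0,0,0],[1.575,0.74,1,0,0,0,0],[1.575,0.74,1.4,0,0,0,0],[1.575,0.74,1.7,0,0,0,0],[1.575,0.74,1.85,0,0,0,0],[1.575,0.74,1.85,0,0,0,0],[1.575,0.74,1.85,0,0,0,0]]' 20
python3 - <<'E'
from h import *
o=manip.get_obs(); print(o['position'],o['ee_rot'],o['grip_width'],o['ft_force'])
im,d=manip.camera('wrist'); cal=manip.get_calibration('wrist')
im2,_=manip.camera('scene'); b=cv2.resize(im2[160:240,210:290],(384,384)); 
cv2.imwrite('pics/w9.png',np.hstack([im[:,90:490],b])[:,:,::-1])
E
```

```text
clock: 17.7
position: [0.5854, 0.0389, 0.0584]
ee_rot: [0.991, 0.132, 0.001, 0.0]
ft_force: [0.6, -0.2, -0.3]
grip_width: 0.5
grasp_force: 0.0
[0.58535908 0.03892831 0.05838732] [9.91313342e-01 1.31520102e-01 5.61274500e-04 7.10667878e-05] 0.5001503340096671 [ 0.55151224 -0.22277528 -0.29042983]
```

View pics/w9.png

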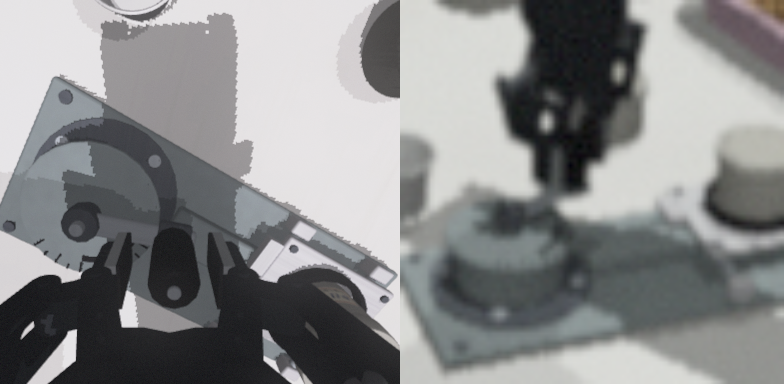

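The handle (crop 150–197, rows 228–305) stands between the fingers (128 and 210), slightly nearer the right finger, so I shift +2 mm in tool y and close.

```bash
python3 -m pendant '[[0,0.04,0,0,0,0,0],[0,0.04,0,0,0,0,-0.3],[0,0.04,0,0,0,0,-0.7],[0,0.04,0,0,0,0,-1],[0,0.04,0,0,0,0,-1],[0,0.04,0,0,0,0,-1],[0,0.04,0,0,0,0,-1],[0,0.04,0,0,0,0,-1],[0,0.04,0,0,0,0,-1],[0,0.04,0,0,0,0,-1]]' 40
cat >> h.py <<'E'
def st(psi=None):
    f=[];p=[]
    o=manip.get_obs(); M=R.from_quat(o['ee_rot']).inv()
    g=lambda o:M.apply(o['ft_force'])
    t=g(o); x=M.apply(o['position']-np.array([.5854,.0389,.0584]))/.05
    print('tool pos',x.round(3),'F tool',t.round(2))
    if psi is not None:
        a=np.radians(psi); print('radial out',round(t[0]*np.cos(a)+t[1]*np.sin(a),2),'tang cw',round(-t[0]*np.sin(a)+t[1]*np.cos(a),2))
E
python3 -c "
from h import *
o=manip.get_obs();print(o['position'],o['ee_rot']);st(101.6)
p=np.arange(0,361,7.5);a=np.radians(101.6+p);z=np.radians(101.6)
for q,x,y in zip(p,1.1*(np.cos(a)-np.cos(z)),1.1*(np.sin(a)-np.sin(z))):print(q,round(x,2),round(y,2),end=' | ')"
```

```text
clock: 19.05
position: [0.5856, 0.0369, 0.0579]
ee_rot: [0.991, 0.131, 0.0, 0.0]
ft_force: [-1.3, -1.3, 4.5]
grip_width: 0.267
grasp_force: 39.3
[0.58556312 0.03690429 0.05790215] [9.91317642e-01 1.31488763e-01 1.87869018e-04 4.71829822e-05]
tool pos [-0.007  0.039  0.01 ] F tool [-1.6   0.96 -4.54]
radial out 1.27 tang cw 1.38
0.0 0.0 0.0 | 7.5 -0.14 -0.04 | 15.0 -0.27 -0.09 | 22.5 -0.4 -0.17 | 30.0 -0.51 -0.25 | 37.5 -0.61 -0.36 | 45.0 -0.7 -0.47 | 52.5 -0.77 -0.6 | 60.0 -0.82 -0.73 | 67.5 -0.86 -0.87 | 75.0 -0.88 -1.01 | 82.5 -0.88 -1.16 | 90.0 -0.86 -1.3 | 97.5 -0.82 -1.44 | 105.0 -0.76 -1.57 | 112.5 -0.69 -1.69 | 120.0 -0.6 -1.81 | 127.5 -0.5 -1.91 | 135.0 -0.38 -2.0 | 142.5 -0.26 -2.07 | 150.0 -0.13 -2.12 | 157.5 0.01 -2.16 | 165.0 0.16 -2.18 | 172.5 0.3 -2.17 | 180.0 0.44 -2.16 | 187.5 0.58 -2.12 | 195.0 0.71 -2.06 | 202.5 0.84 -1.99 | 210.0 0.95 -1.9 | 217.5 1.05 -1.8 | 225.0 1.14 -1.68 | 232.5 1.21 -1.56 | 240.0 1.26 -1.42 | 247.5 1.3 -1.29 | 255.0 1.32 -1.14 | 262.5 1.32 -1.0 | 270.0 1.3 -0.86 | 277.5 1.26 -0.72 | 285.0 1.2 -0.58 | 292.5 1.13 -0.46 | 300.0 1.04 -0.35 | 307.5 0.94 -0.25 | 315.0 0.83 -0.16 | 322.5 0.7 -0.09 | 330.0 0.57 -0.03 | 337.5 0.43 0.0 | 345.0 0.29 0.02 | 352.5 0.14 0.02 | 360.0 0.0 0.0 |
```

```bash
python3 -m pendant '[[-0.04,-0.01,0,0,0,0,-1],[-0.12,-0.03,0,0,0,0,-1],[-0.2,-0.06,0,0,0,0,-1],[-0.28,-0.1,0,0,0,0,-1],[-0.36,-0.14,0,0,0,0,-1],[-0.43,-0.19,0,0,0,0,-1],[-0.51,-0.25,0,0,0,0,-1],[-0.57,-0.31,0,0,0,0,-1],[-0.63,-0.38,0,0,0,0,-1],[-0.69,-0.46,0,0,0,0,-1]]'
cat > sec.py <<'E'
import sys,numpy as np
a0,a1=map(float,sys.argv[1:3]);cx,cy=map(float,sys.argv[3:5]); r=1.1   # angles from start; commanded point at a0 = (cx,cy)
n=int(sys.argv[5]) if len(sys.argv)>5 else 10
z=np.radians(101.6)
for p in np.linspace(a0,a1,n+1)[1:]:
    a=np.radians(101.6+p); print([round(float(v),3) for v in (r*(np.cos(a)-np.cos(z))-cx, r*(np.sin(a)-np.sin(z))-cy)],round(p,1))
E
python3 -c "
from h import *
st(101.6+44)"
python3 sec.py 44 90 -.69 -.46
```

```text
clock: 20.3
position: [0.5468, 0.0492, 0.0579]
ee_rot: [0.991, 0.131, 0.001, 0.001]
ft_force: [8.0, -4.0, 2.4]
grip_width: 0.271
grasp_force: 39.2
tool pos [-0.692 -0.4    0.008] F tool [ 6.67  5.96 -2.34]
radial out -2.14 tang cw -8.68
[-0.043, -0.071] 48.6
[-0.084, -0.149] 53.2
[-0.118, -0.231] 57.8
[-0.146, -0.314] 62.4
[-0.167, -0.4] 67.0
[-0.181, -0.487] 71.6
[-0.188, -0.575] 76.2
[-0.188, -0.664] 80.8
[-0.181, -0.752] 85.4
[-0.166, -0.839] 90.0
```

```bash
python3 -m pendant '[[-0.04,-0.07,0,0,0,0,-1],[-0.08,-0.15,0,0,0,0,-1],[-0.12,-0.23,0,0,0,0,-1],[-0.15,-0.31,0,0,0,0,-1],[-0.17,-0.4,0,0,0,0,-1],[-0.18,-0.49,0,0,0,0,-1],[-0.19,-0.575,0,0,0,0,-1],[-0.19,-0.665,0,0,0,0,-1],[-0.18,-0.75,0,0,0,0,-1],[-0.17,-0.84,0,0,0,0,-1]]'
python3 -c "
from h import *
st(101.6+89)"
python3 sec.py 90 135 -.86 -1.30
```

```text
clock: 21.55
position: [0.5273, 0.0845, 0.0578]
ee_rot: [0.992, 0.13, -0.0, 0.002]
ft_force: [2.8, -12.7, 6.5]
grip_width: 0.27
grasp_force: 40.0
tool pos [-0.887 -1.181  0.007] F tool [-0.58 13.07 -6.4 ]
radial out -1.83 tang cw -12.95
[0.024, -0.083] 94.5
[0.052, -0.165] 99.0
[0.085, -0.244] 103.5
[0.125, -0.321] 108.0
[0.17, -0.394] 112.5
[0.222, -0.464] 117.0
[0.278, -0.529] 121.5
[0.339, -0.59] 126.0
[0.405, -0.646] 130.5
[0.476, -0.696] 135.0
```

```bash
python3 -m pendant '[[0.02,-0.08,0,0,0,0,-1],[0.05,-0.165,0,0,0,0,-1],[0.085,-0.245,0,0,0,0,-1],[0.125,-0.32,0,0,0,0,-1],[0.17,-0.395,0,0,0,0,-1],[0.22,-0.465,0,0,0,0,-1],[0.28,-0.53,0,0,0,0,-1],[0.34,-0.59,0,0,0,0,-1],[0.405,-0.645,0,0,0,0,-1],[0.475,-0.695,0,0,0,0,-1]]'
python3 -c "
from h import *
st(101.6+133)"
python3 sec.py 135 180 -.385 -1.995
```

```text
clock: 22.8
position: [0.539, 0.1256, 0.0577]
ee_rot: [0.991, 0.131, -0.002, 0.002]
ft_force: [-8.3, -9.2, 16.6]
grip_width: 0.267
grasp_force: 40.7
tool pos [-0.447 -1.914  0.01 ] F tool [-10.45   6.83 -16.52]
radial out 0.49 tang cw -12.48
[0.075, -0.046] 139.5
[0.152, -0.084] 144.0
[0.232, -0.117] 148.5
[0.314, -0.143] 153.0
[0.398, -0.163] 157.5
[0.484, -0.176] 162.0
[0.57, -0.182] 166.5
[0.656, -0.181] 171.0
[0.742, -0.174] 175.5
[0.827, -0.16] 180.0
```

```bash
python3 -m pendant '[[0.075,-0.045,0,0,0,0,-1],[0.15,-0.085,-0.01,0,0,0,-1],[0.23,-0.115,-0.01,0,0,0,-1],[0.315,-0.145,-0.02,0,0,0,-1],[0.4,-0.165,-0.02,0,0,0,-1],[0.485,-0.175,-0.02,0,0,0,-1],[0.57,-0.18,-0.02,0,0,0,-1],[0.655,-0.18,-0.02,0,0,0,-1],[0.74,-0.175,-0.02,0,0,0,-1],[0.825,-0.16,-0.02,0,0,0,-1]]'
python3 -c "
from h import *
st(101.6+178)"
python3 sec.py 180 225 .44 -2.155
```

```text
clock: 24.05
position: [0.5769, 0.1465, 0.058]
ee_rot: [0.991, 0.132, -0.002, 0.0]
ft_force: [-1.3, -0.1, 2.5]
grip_width: 0.273
grasp_force: 39.5
tool pos [ 0.399 -2.122  0.006] F tool [-1.25 -0.2  -2.45]
radial out -0.02 tang cw -1.27
[0.086, 0.021] 184.5
[0.168, 0.048] 189.0
[0.248, 0.081] 193.5
[0.325, 0.121] 198.0
[0.398, 0.167] 202.5
[0.467, 0.218] 207.0
[0.533, 0.274] 211.5
[0.593, 0.336] 216.0
[0.649, 0.402] 220.5
[0.7, 0.472] 225.0
```

```bash
python3 -m pendant '[[0.085,0.02,0,0,0,0,-1],[0.17,0.05,0,0,0,0,-1],[0.25,0.08,0,0,0,0,-1],[0.325,0.12,0,0,0,0,-1],[0.4,0.165,0,0,0,0,-1],[0.465,0.22,0,0,0,0,-1],[0.53,0.275,0,0,0,0,-1],[0.595,0.335,0,0,0,0,-1],[0.65,0.4,0,0,0,0,-1],[0.7,0.47,0,0,0,0,-1]]'
python3 -c "
from h import *
st(101.6+225)"
python3 sec.py 225 270 1.14 -1.685
```

```text
clock: 25.3
position: [0.6197, 0.1313, 0.0583]
ee_rot: [0.991, 0.131, 0.001, 0.001]
ft_force: [8.3, -3.6, -11.1]
grip_width: 0.268
grasp_force: 39.6
tool pos [ 1.141e+00 -1.606e+00  1.000e-03] F tool [ 7.05  5.59 11.08]
radial out 2.81 tang cw 8.55
[0.044, 0.076] 229.5
[0.083, 0.153] 234.0
[0.116, 0.233] 238.5
[0.142, 0.315] 243.0
[0.161, 0.399] 247.5
[0.174, 0.485] 252.0
[0.181, 0.571] 256.5
[0.18, 0.657] 261.0
[0.173, 0.743] 265.5
[0.159, 0.829] 270.0
```

```bash
python3 -m pendant '[[0.045,0.075,0.01,0,0,0,-1],[0.085,0.155,0.01,0,0,0,-1],[0.115,0.235,0.02,0,0,0,-1],[0.14,0.315,0.02,0,0,0,-1],[0.16,0.4,0.02,0,0,0,-1],[0.175,0.485,0.02,0,0,0,-1],[0.18,0.57,0.02,0,0,0,-1],[0.18,0.655,0.02,0,0,0,-1],[0.175,0.745,0.02,0,0,0,-1],[0.16,0.83,0.02,0,0,0,-1]]'
python3 -c "
from h import *
st(101.6+270)"
python3 sec.py 270 315 1.30 -.855
```

```text
clock: 26.55
position: [0.6374, 0.0908, 0.058]
ee_rot: [0.992, 0.13, -0.001, 0.002]
ft_force: [-1.4, -10.8, 0.8]
grip_width: 0.269
grasp_force: 40.8
tool pos [ 1.272 -0.736  0.002] F tool [-4.11 10.03 -0.73]
radial out -2.01 tang cw 10.65
[-0.022, 0.083] 274.5
[-0.049, 0.164] 279.0
[-0.083, 0.244] 283.5
[-0.122, 0.321] 288.0
[-0.168, 0.394] 292.5
[-0.219, 0.464] 297.0
[-0.276, 0.529] 301.5
[-0.337, 0.59] 306.0
[-0.403, 0.645] 310.5
[-0.473, 0.696] 315.0
```

```bash
cat > sec2.py <<'E'
import numpy as np,sys
z=np.radians(101.6);r=1.1
f=lambda p:np.array([r*np.cos(z+np.radians(p)),r*np.sin(z+np.radians(p))])
for s,st in [(270,[4.5]*4+[5,5.5,6,6.5,7,7.5]),(325.5,[8,8.5]+[9]*8),(414,[9]*10),(504,[9]*10),(594,[9]*10),(684,[9,9,9,7,2])]:
    print(s,[[round(float(v),2) for v in f(s+c)-f(s)] for c in np.cumsum(st)])
E
python3 sec2.py
```

```text
270 [[-0.02, 0.08], [-0.05, 0.17], [-0.08, 0.25], [-0.12, 0.32], [-0.17, 0.4], [-0.24, 0.49], [-0.31, 0.57], [-0.41, 0.65], [-0.52, 0.73], [-0.65, 0.79]]
325.5 [[-0.15, 0.05], [-0.31, 0.08], [-0.48, 0.09], [-0.65, 0.06], [-0.82, 0.02], [-0.97, -0.06], [-1.11, -0.15], [-1.24, -0.27], [-1.35, -0.41], [-1.43, -0.56]]
414 [[-0.06, -0.16], [-0.09, -0.33], [-0.1, -0.5], [-0.08, -0.68], [-0.03, -0.84], [0.05, -1.0], [0.14, -1.14], [0.26, -1.27], [0.4, -1.37], [0.55, -1.46]]
504 [[0.16, -0.06], [0.33, -0.09], [0.5, -0.1], [0.68, -0.08], [0.84, -0.03], [1.0, 0.05], [1.14, 0.14], [1.27, 0.26], [1.37, 0.4], [1.46, 0.55]]
594 [[0.06, 0.16], [0.09, 0.33], [0.1, 0.5], [0.08, 0.68], [0.03, 0.84], [-0.05, 1.0], [-0.14, 1.14], [-0.26, 1.27], [-0.4, 1.37], [-0.55, 1.46]]
684 [[-0.16, 0.06], [-0.33, 0.09], [-0.5, 0.1], [-0.64, 0.08], [-0.68, 0.08]]
```

```bash
python3 -m pendant '[[-0.02,0.08,0,0,0,0,-1],[-0.05,0.165,0,0,0,0,-1],[-0.08,0.245,0,0,0,0,-1],[-0.12,0.32,0,0,0,0,-1],[-0.17,0.4,0,0,0,0,-1],[-0.235,0.485,0,0,0,0,-1],[-0.315,0.57,0,0,0,0,-1],[-0.41,0.65,0,0,0,0,-1],[-0.52,0.73,0,0,0,0,-1],[-0.65,0.79,0,0,0,0,-1]]'
python3 -c "
from h import *
st(101.6+325)"
```

```text
clock: 27.8
position: [0.6153, 0.0478, 0.058]
ee_rot: [0.991, 0.131, -0.001, 0.0]
ft_force: [-2.7, -3.0, 1.5]
grip_width: 0.269
grasp_force: 40.8
tool pos [ 0.624 -0.016  0.007] F tool [-3.37  2.18 -1.5 ]
radial out 0.66 tang cw 3.96
```

```bash
python3 -m pendant '[[-0.15,0.05,0,0,0,0,-1],[-0.31,0.08,0,0,0,0,-1],[-0.48,0.085,0,0,0,0,-1],[-0.65,0.065,0,0,0,0,-1],[-0.815,0.015,0,0,0,0,-1],[-0.97,-0.06,0,0,0,0,-1],[-1.11,-0.15,0,0,0,0,-1],[-1.24,-0.27,0,0,0,0,-1],[-1.345,-0.41,0,0,0,0,-1],[-1.43,-0.56,0,0,0,0,-1]]'
python3 -c "
from h import *
st(101.6+410)"
```

```text
clock: 29.05
position: [0.5403, 0.0557, 0.058]
ee_rot: [0.991, 0.131, 0.001, 0.001]
ft_force: [8.0, -6.8, -3.0]
grip_width: 0.268
grasp_force: 40.5
tool pos [-0.784 -0.558  0.006] F tool [5.93 8.6  3.03]
radial out -1.12 tang cw -10.38
```

```bash
python3 -m pendant '[[-0.06,-0.16,0,0,0,0,-1],[-0.09,-0.33,0,0,0,0,-1],[-0.1,-0.5,0,0,0,0,-1],[-0.08,-0.675,-0.01,0,0,0,-1],[-0.03,-0.84,-0.01,0,0,0,-1],[0.045,-0.995,-0.02,0,0,0,-1],[0.145,-1.14,-0.02,0,0,0,-1],[0.265,-1.265,-0.02,0,0,0,-1],[0.4,-1.37,-0.02,0,0,0,-1],[0.55,-1.46,-0.02,0,0,0,-1]]'
python3 -c "
from h import *
st(101.6+499)"
```

```text
clock: 30.3
position: [0.5447, 0.1323, 0.0579]
ee_rot: [0.991, 0.131, -0.003, 0.002]
ft_force: [-7.5, -8.7, 6.2]
grip_width: 0.272
grasp_force: 41.2
tool pos [-0.301 -2.016  0.006] F tool [-9.56  6.48 -6.12]
radial out -0.96 tang cw -11.51
```

```bash
python3 -m pendant '[[0.16,-0.06,0,0,0,0,-1],[0.33,-0.09,0,0,0,0,-1],[0.5,-0.1,0,0,0,0,-1],[0.675,-0.08,0,0,0,0,-1],[0.84,-0.03,0,0,0,0,-1],[0.995,0.045,0.01,0,0,0,-1],[1.14,0.145,0.01,0,0,0,-1],[1.265,0.265,0.02,0,0,0,-1],[1.37,0.4,0.02,0,0,0,-1],[1.46,0.55,0.02,0,0,0,-1]]'
python3 -c "
from h import *
st(101.6+594)"
```

```text
clock: 31.55
position: [0.6267, 0.1246, 0.0581]
ee_rot: [0.991, 0.131, 0.001, 0.001]
ft_force: [4.3, -8.2, -1.2]
grip_width: 0.271
grasp_force: 40.7
tool pos [ 1.241 -1.441  0.005] F tool [2.04 9.   1.25]
radial out -1.86 tang cw 9.04
```

```bash
python3 -m pendant '[[0.06,0.16,0,0,0,0,-1],[0.09,0.33,0,0,0,0,-1],[0.1,0.5,0,0,0,0,-1],[0.08,0.675,0,0,0,0,-1],[0.03,0.84,0,0,0,0,-1],[-0.045,0.995,0,0,0,0,-1],[-0.145,1.14,0,0,0,0,-1],[-0.265,1.265,0,0,0,0,-1],[-0.4,1.37,0,0,0,0,-1],[-0.55,1.46,0,0,0,0,-1]]'
python3 -c "
from h import *
st(101.6+684)"
```

```text
clock: 32.8
position: [0.6169, 0.0488, 0.058]
ee_rot: [0.991, 0.131, -0.0, 0.0]
ft_force: [-3.5, -2.0, 3.0]
grip_width: 0.274
grasp_force: 41.0
tool pos [ 0.66  -0.028  0.008] F tool [-3.92  1.03 -3.04]
radial out -0.69 tang cw 4.0
```

```bash
python3 -m pendant '[[-0.16,0.06,0,0,0,0,-1],[-0.33,0.09,0,0,0,0,-1],[-0.5,0.1,0,0,0,0,-1],[-0.635,0.085,0,0,0,0,-1],[-0.675,0.075,0,0,0,0,-1],[-0.675,0.075,0,0,0,0,-1],[-0.675,0.075,0,0,0,0,-1],[-0.675,0.075,0,0,0,0,-1],[-0.675,0.075,0,0,0,0,-1],[-0.675,0.075,0,0,0,0,-1]]'
python3 -c "
from h import *
st(101.6)
print(manip.get_obs()['position'])"
```

```text
clock: 34.05
position: [0.5859, 0.037, 0.0579]
ee_rot: [0.991, 0.132, 0.0, 0.0]
ft_force: [-0.1, -1.2, 5.1]
grip_width: 0.268
grasp_force: 41.1
tool pos [-0.001  0.038  0.01 ] F tool [-0.4   1.17 -5.05]
radial out 1.22 tang cw 0.15
[0.58585435 0.0370448  0.05789429]
```

```bash
python3 -m pendant '[[0,0,0,0,0,0,-0.3],[0,0,0,0,0,0,0],[0,0,0,0,0,0,0],[0,0,0,0,0,0,0],[0,0,-0.4,0,0,0,0],[0,0,-1,0,0,0,0],[0,0,-1.8,0,0,0,0],[-0.6,-0.2,-2.4,0,0,0,0],[-1.3,-0.5,-2.4,0,0,0,0],[-1.6,-0.7,-2.4,0,0,0,0]]'
python3 - <<'E'
from h import *
im,d,cal=circ('wrist','handle',.124)
cv2.imwrite('pics/w10.png',im[:,:,::-1])
circ('top','tin_tall',.092)
o=manip.get_obs(); print(o['position'],o['ft_force'],o['clock'])
E
```

```text
clock: 35.3
position: [0.4983, 0.0503, 0.1796]
ee_rot: [0.991, 0.132, 0.001, 0.001]
ft_force: [-0.5, 0.1, -0.2]
grip_width: 0.501
grasp_force: 0.0
wrist handle 0.87 846 734 [288.7, 86.2, 321.5, 115.2] [0.0956 0.1236 0.1262]
((0.585455060005188, 0.03725104033946991), 0.011830268427729607) [0.5853 0.0378 0.1235]
top tin_tall 0.92 449 390 [286.1, 202.5, 310.0, 222.8] [0.0553 0.0901 0.0951]
((0.5339952707290649, -0.0916813388466835), 0.031543146818876266) [ 0.5339 -0.0918  0.0905]
[0.49998231 0.04975251 0.178902  ] [ 0.06224319 -0.250845    0.45714771] 35.5
```

View pics/w10.png

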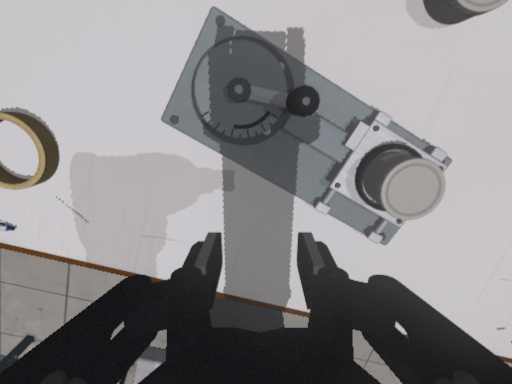

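The handle (304,101) is back within 0.4 mm of its start. The tin stands in the nest (412,188) and the gripper is clear of everything.

```bash
python3 -c "
from workcell import manip
print(manip.hand_in())"
```

```text
the job is handed in; nothing more can be done
None
```

The tin is upright in the nest and released. The crank was turned two clockwise turns, the second at about one turn in five seconds, and the handle was left within 0.4 mm of its start; the job was handed in at about 35.5 s.

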